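# Vent the lubricator and hold its plunger at the stroke mark

## Task

The empty lubricator pump on the bench is being checked: unscrew the black cap on its white tank (anticlockwise from above) by a good quarter turn so that the tank can breathe, leaving the blue plunger handle at home meanwhile. Then pull the blue spring-return handle straight out until its white pointer is level with the red mark on the scale, and keep it there: the program finishes with the gripper still holding the handle at the mark. Leave everything else on the bench where it lies.

Things in the scene. Friction and masses are not known exactly. Their poses are not given: they have to be found in the camera images.
- pump: Lubricator pump on a dark steel base plate 265 x 112 mm, fixed to the bench; origin on the bench top, z up. In its frame: base plate from x = -170 to +95 mm; grey pump block (top 66 mm high, front face at x = -30 mm); white round tank (72 mm across) centred at x = +45 mm, top 75 mm high; scale bar along x at y = -38 mm, top 32 mm high. The plunger is pulled out towards -x.
- cap (a joint): Angle of the cap, rad: 0 is screwed tight, grows as it is unscrewed (anticlockwise from above), stop at 2.2. Starts at 0 to 0.35. Stiff (0.08 N m), stays where it is left; it is captive: it turns about its vertical axis but neither rises nor comes off. A quarter turn is 1.57.
- cap_grip (a point): On the axis of the black ribbed screw cap (42 mm across, 32 mm high, flat top with a white line from its middle to its rim, which points at the red dot on the tank, on the handle side, when screwed tight), 10 mm below its top: height to grip it from the side with fingers from above. The cap top is 117 mm above the bench; the tank top is 32 mm below this point. Turns with the cap.
- plunger (a joint): How far the plunger is pulled out, m: 0 home against its stop, 0.070 fully out. A spring pulls it home: about 6 N at home, rising 1.2 N per 10 mm; let go, it springs back.
- handle_grip (a point): Centre of the upright blue grip of the plunger: 20 mm thick (x), 34 mm wide (y), from 62 to 128 mm above the bench, this point 100 mm above it. Axes as the pump's; pulled towards its -x. The plunger rod below it is 42 mm above the bench; at home the grip's centre is 45 mm in front of the pump block.
- pointer (a point): Tip of the white pointer at the foot of the plunger, 39 mm above the bench, 42 mm to the -y side of the rod; it moves with the handle, same x as the grip's centre.
- mark (a point): Red mark clipped on the scale bar, its upright fin 3 mm thick; axes as the pump's. The pointer is level with it when both have the same x in the pump's frame. It sits 25 to 55 mm out from where the pointer is at home, and does not move.
- screwdriver: red-handled screwdriver, 209 mm long, lying at the right of the bench; a bystander, origin under its centre
- race_1: bearing, 29 mm across, 10 mm high, at the right of the bench; a bystander, origin under its centre
- race_2: bearing, 29 mm across, 10 mm high, at the right of the bench; a bystander, origin under its centre
- race_3: bearing, 29 mm across, 12 mm high, at the back; a bystander, origin under its centre
- micrometer: green micrometer, 130 mm long, at the left; a bystander, origin under its centre
- marker: blue marker pen, 137 mm long, at the left; a bystander, origin under its centre
- race_t_01: bearing, 29 mm across, 10 mm high, at the left; a bystander, origin under its centre

How it is judged:
By the outcome, as a careful person would: the job done as asked, in the order asked, and still so for the second after the job is handed in, while the arm keeps its last pose, push and grip.
It also fails if it takes over 48 s, if anything falls off the work surface, if the arm or the gripper's body presses on something with over 40 N, if the wrist force passes 120 N, or if a joint passes its speed limit or range.

## Robot

A 7-joint arm with a two-finger parallel gripper is mounted at the origin on a cart in front of the work surface, level with it; the furniture and walls round the work are solid. World frame = base frame: x ahead of the robot, y to its left, z up, the work surface at z = 0. Lengths are in m, angles in degrees, forces in N, time in s.
With the tool pointing down it reaches from about 0.4 to 0.75 m from the base axis. Payload 19.5 kg.
Tool frame: the origin (TCP) lies at the very end of the fingers, on their centre line; the grasp point (between the pads) lies 19 mm behind it; z points along the fingers, y is the direction in which the jaws open and shut (so a half turn about z gives the same grasp; the last joint's range is limited). The gripper opens to 85 mm and grips with 20 to 120 N. Pads are 22 mm wide; open, the fingers measure 114 mm over their backs; the gripper's body (76 mm by 85 mm) begins 54 mm behind the grasp point. The pads swing forward as they close: fully open they stand 13 mm farther back than shut.
Start: joints at [-74.124, 40.479, -1.581, 85.061, 1.261, 54.483, -4.326], TCP at [0.18, 0.546, 0.231] pointing down, gripper open.
Joint ranges: [-155.06, 155.06], [-18.47, 123.98], [-90, 86.84], [0, 140.48], [-83.41, 263.41], [0, 116], [-161.91, 161.91]. Speed limits (degrees/s): [108.29, 108.29, 147.25, 147.25, 172.46, 172.46, 172.46].

## Interface

Orientations are given as a 3x3 rotation matrix whose columns are the frame's x, y, z axes.
In Python, from rig import ctrl gives the robot as it stands.
- The arm moves only by the shell command python3 -m inch 'ROWS' [FORCE]. ROWS is JSON, a list of rows, each a list of 7 numbers: the shift along the tool's x, y, z in m, then the turn, a rotation vector about the tool's x, y, z in rad, then the opening, from 0 (shut) to 1 (fully open). In form: [[dx, dy, dz, rx, ry, rz, hand], ...]. A call has 1 to 12 rows; each row shifts and turns the commanded pose from where the row before left it, along the tool's axes as they then stand; what a row does not reach is not made up. A row lasts 1/10 s, in which the tool goes at most 50 mm and 8.59 degrees, less where a joint would pass 70% of its speed; a pose out of reach is approached as far as the arm can. A call is refused whole if a number of a shift passes 0.05 or a number of a turn 0.15, either way. A call with a gripper value outside its range is refused whole. The fingers move at their own pace and stop on an object; FORCE is the grip in N (left out, the last holds). Time passes only in rows, so rows that do not move let the fingers close. It gives the time, the measured TCP pose, the force and the opening at its end, in the units of the state.
- ctrl.get_obs(): the state, without advancing time (a new reading comes with each control period).
- ctrl.grab_frame(name): name is "scene" or "top" or "wrist"; returns a dict with "image" (480x640x3 uint8, red, green, blue), "z_map" (480x640 float32, m along the optical axis (not along the pixel's ray), 0 where there is no reading), "K" (3x3 intrinsics, pixels), "position" and "attitude" of the camera in the world. Camera axes: x right, y up, looking along -z (the intrinsics and any distortion apply to the point x, -y, -z); pixel columns grow to the right and rows downward; lengths in m; the calibration is good to about 2 mm. A picture is of the moment at which its call begins.
- ctrl.sign_off(): hands the job in, once; it reports no verdict.
Trained networks look in the newest picture that a camera, given by its name, has taken for a name from the list of things; names that differ only in an ending like _2 or _b are one class to them, and where a whole thing is asked for, a point or a joint stands for the part that bears it (a point fixed in the world has none). Each returns a list of dicts, best first, with "conf" (0 to 1); they miss things now and then, are a little off and sometimes report something else, mostly with a low value. They report only what shows in the picture. A call takes as long as a camera call.
- ctrl.trace(camera, query): "mask" (480x640 bool, what is visible of it) and "xy" ([column, row] in pixels, amid what is visible of it).
- ctrl.mark_of(camera, query): "xy" ([column, row] in pixels: a listed point, or the origin of a listed thing).
The state is a dict: "time": time; "joints": joint angles; "dq": joint speeds; "tau": joint torques, N m; "eef_pos": TCP position; "eef_rot": TCP orientation; "contact_force": force on the tool from outside, world axes, zero at the start; "moment": the same for the moment, N m; "finger_gap": opening from 0.0 (shut) to 1.0 (fully open).
Only numpy, scipy, OpenCV 4.12 (cv2) and the standard library are available. Lean on these libraries where they do the work, as an engineer would, in place of code of your own. Each camera call takes 0.05 s, during which the arm holds its last target. There are 200 camera calls.

## Working session

There is one attempt and no reset: what is moved stays moved. The work goes in short steps, Python scripts to look and compute and a shell command to move; the robot and the scene stay as the last step left them, time stands still between calls to the robot, and variables do not carry over. Pictures are saved under pics/ and viewed, about 8 in all and at most 12, crops included, and the job is handed in when it is done.

```bash
mkdir -p pics
cat > h.py <<'E'
import numpy as np, cv2
from rig import ctrl
def ray(f,xy):
    K=np.array(f["K"]);R=np.array(f["attitude"])
    R=R if R.shape==(3,3) else None
    d=np.linalg.inv(K)@[xy[0],xy[1],1.]
    return np.array(f["position"]),R@np.array([d[0],-d[1],-d[2]])   # d scaled so depth=1
def at_z(f,xy,z):
    p,d=ray(f,xy); return p+d*(z-p[2])/d[2]
def at_depth(f,xy):
    p,d=ray(f,xy); c,r=int(round(xy[0])),int(round(xy[1])); q=f["z_map"][max(r-1,0):r+2,max(c-1,0):c+2]; q=q[q>0]
    return p+d*(np.median(q) if len(q) else np.nan)
def save(f,n,box=None,s=1):
    im=f["image"][:,:,::-1]
    if box: im=im[box[1]:box[3],box[0]:box[2]]
    cv2.imwrite("pics/"+n,cv2.resize(im,None,fx=s,fy=s,interpolation=cv2.INTER_CUBIC))
E
python3 - <<'E'
from h import *
np.set_printoptions(precision=4,suppress=True)
o=ctrl.get_obs(); print(o)
Z=dict(cap_grip=.107,handle_grip=.1,pointer=.039,mark=.04,pump=0)
for c in("top","scene"):
    f=ctrl.grab_frame(c); save(f,c+"0.png"); print(c,f["position"],f["attitude"])
    for q in Z:
        for r in ctrl.mark_of(c,q)[:2]: print(q,r["conf"],np.array(r["xy"]),at_z(f,r["xy"],Z[q]),at_depth(f,r["xy"]))
E
```

```text
{'time': 0.0, 'joints': array([-74.1229,  40.5139,  -1.5823,  85.082 ,   1.261 ,  54.4824,
        -4.3264]), 'dq': array([-0.013 , -0.0393,  0.1015,  0.0082, -0.0595, -0.0344, -0.1086]), 'tau': array([  0.0003, -88.3215,   1.2348, -23.6158,   0.0169,   0.0067,
        -0.    ]), 'eef_pos': array([0.1801, 0.5458, 0.2308]), 'eef_rot': array([[-0.9496,  0.3134, -0.0003],
       [ 0.3134,  0.9496, -0.001 ],
       [-0.    , -0.0011, -1.    ]]), 'contact_force': array([-0.1401,  0.5204,  0.1486]), 'moment': array([-0.0127,  0.0038,  0.0012]), 'finger_gap': 0.9999068178662622}
top [0.4573 0.0044 1.2006] [[ 0.0166  0.9972 -0.0732]
 [-0.9997  0.0177  0.0139]
 [ 0.0152  0.073   0.9972]]
handle_grip 0.51 [361.8 243.4] [ 0.5247 -0.1149  0.1   ] [ 0.5232 -0.1122  0.1245]
pointer 0.62 [376.5 245.6] [ 0.5235 -0.1594  0.039 ] [ 0.524  -0.1606  0.03  ]
pointer 0.28 [310.9 167.9] [0.7224 0.0127 0.039 ] [ 0.7314  0.013  -0.0004]
mark 0.53 [375.2 257.8] [ 0.4921 -0.1561  0.04  ] [ 0.4922 -0.1566  0.0363]
mark 0.25 [466.1 222. ] [ 0.5885 -0.3907  0.04  ] [ 0.5928 -0.4036  0.0022]
pump 0.87 [369.8 212.2] [ 0.6146 -0.1463  0.    ] [ 0.606  -0.1381  0.0656]
pump 0.5 [361.8 240.4] [ 0.5389 -0.1257  0.    ] [ 0.5302 -0.1119  0.1275]
scene [-0.8065  0.6491  1.1794] [[-0.4183  0.5402 -0.7303]
 [-0.908  -0.2281  0.3513]
 [ 0.0232  0.8101  0.5859]]
pointer 0.47 [432.4 231.8] [ 0.5505 -0.3778  0.039 ] [ 0.5939 -0.4106  0.0026]
pump 0.66 [361.2 247.4] [ 0.6112 -0.1481  0.    ] [0.0059 0.1923 0.5036]
```

```bash
python3 -c "
import cv2
a=cv2.imread('pics/top0.png')[130:290,280:480];cv2.imwrite('pics/v1.png',cv2.resize(a,None,fx=3.75,fy=3.75,interpolation=cv2.INTER_CUBIC))"
```

```text
(no output)
```

View pics/v1.png

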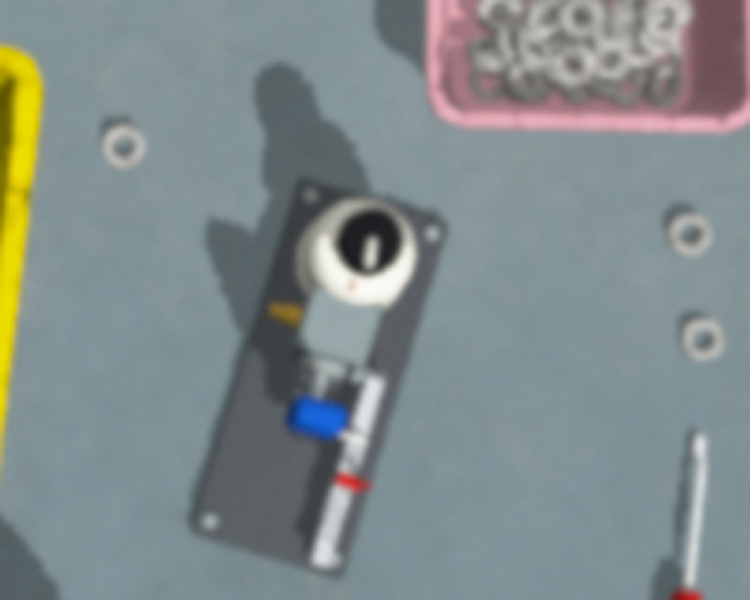

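View pics/scene0.png

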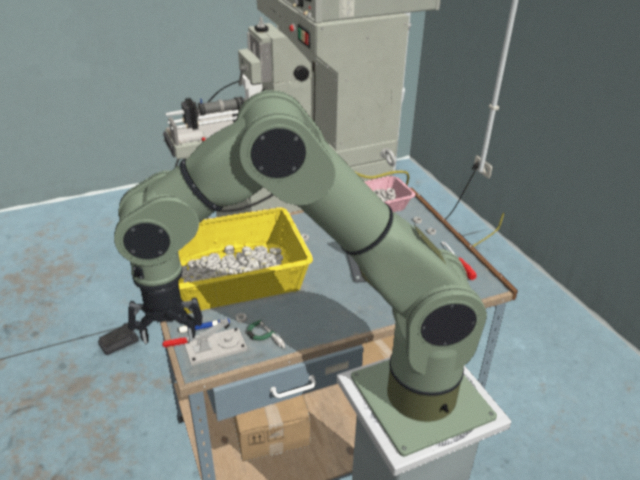

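```bash
cat > m.py <<'E'
from h import *
np.set_printoptions(precision=4,suppress=True)
def pix(m): 
    r,c=np.nonzero(m); return np.c_[c,r].astype(float)
def big(m):
    n,l,s,_=cv2.connectedComponentsWithStats(m.astype(np.uint8)); return l==1+np.argmax(s[1:,4])
E
python3 - <<'E'
from m import *
f=ctrl.grab_frame("top"); im=f["image"].astype(int); h=cv2.cvtColor(f["image"],cv2.COLOR_RGB2HSV)
z=f["z_map"]; R=np.array(f["attitude"]); 
C,Rr=np.meshgrid(np.arange(640),np.arange(480)); Ki=np.linalg.inv(f["K"])
d=np.stack([C,Rr,np.ones_like(C)],-1)@Ki.T*[1,-1,-1]; P=f["position"]+(d@R.T)*z[...,None]; H=P[...,2]
roi=np.zeros_like(z,bool); roi[170:290,320:405]=1
cap=roi&(H>.108)&(P[...,0]>.58); print("cap top n",cap.sum(),P[cap].min(0),P[cap].max(0),P[cap].mean(0))
capc=P[cap].mean(0)
hd=roi&(H>.11)&(P[...,0]<.57); print("handle n",hd.sum(),P[hd].mean(0)); 
blue=big(roi&(h[...,0]>100)&(h[...,0]<130)&(h[...,1]>150)); b=P[blue&hd]; print("blue",blue.sum(),b.mean(0),b.min(0),b.max(0))
red=big(roi&((h[...,0]<8)|(h[...,0]>172))&(h[...,1]>130)&(Rr>240)); print("mark",red.sum(),pix(red).mean(0),at_z(f,pix(red).mean(0),.04),P[red].mean(0))
dk=(roi&(H>.003)&(H<.016)).astype(np.uint8)
plate=big((roi&(H>.004)).astype(bool)); 
hull=cv2.minAreaRect(P[roi&(H>.004)&(H<.02)][:,:2].astype(np.float32)); print("plate",hull, "median h",np.median(H[roi&(H>.003)&(H<.02)]))
w=cap&(im.min(-1)>130); q=P[w]; print("line",w.sum(),q.mean(0),pix(w).mean(0),"cap pix",pix(cap).mean(0))
v=q.mean(0)-capc; print("line ang",np.degrees(np.arctan2(v[1],v[0])))
u=capc-b.mean(0); print("axis handle->cap ang",np.degrees(np.arctan2(u[1],u[0])),np.hypot(*u[:2]))
yel=(h[...,0]>22)&(h[...,0]<34)&(h[...,1]>150)&(H>.03); print("bin max",np.percentile(H[yel],99),P[yel].min(0),P[yel].max(0))
mx=H.copy(); mx[z==0]=0; print(mx[100:300,250:420].max())
E
```

```text
cap top n 240 [ 0.6251 -0.1739  0.1088] [ 0.6669 -0.1344  0.1219] [ 0.6447 -0.1538  0.1161]
handle n 157 [ 0.5113 -0.0881  0.3996]
blue 134 [ 0.5292 -0.1179  0.1355] [ 0.4573 -0.1367  0.1108] [0.5411 0.0044 1.2006]
mark 19 [373.1579 258.2105] [ 0.4909 -0.1509  0.04  ] [ 0.4911 -0.1515  0.0352]
plate ((0.5692636966705322, -0.12372644990682602), (0.3169650733470917, 0.21943019330501556), 0.8815189599990845) median h 0.00918945743259414
line 35 [ 0.6365 -0.1601  0.1161] [381.6571 197.1714] cap pix [379.0833 193.7625]
line ang -142.55161379255503
axis handle->cap ang -17.260625174222977 0.12097006618824156
bin max 0.1439804623611877 [ 0.4573 -0.5059  0.03  ] [0.9318 0.4936 1.2006]
0.16794778960882373
```

```bash
python3 -m inch '[[0,0,-0.04,0,0,0.15,1],[0,0,0,0,0,0.15,1],[0,0,0,0,0,0.15,1],[0,0,0,0,0,0.15,1],[0,0,0,0,0,0.15,1],[0,0,0,0,0,0.15,1],[0,0,0,0,0,0.15,1],[0,0,0,0,0,0.15,1],[0,0,0,0,0,0.15,1],[0,0,0,0,0,0.15,1],[0,0,0,0,0,0.15,1]]' 40; python3 -c "
from m import *
o=ctrl.get_obs();R=o['eef_rot'];print(R,o['joints'])
print(R.T@(np.array([.645,-.154,.2])-o['eef_pos']))"
```

```text
time: 1.75
eef_pos: [0.1801, 0.5461, 0.2713]
eef_rot: [[0.393, 0.919, -0.0], [0.919, -0.393, 0.0], [0.0, -0.0, -1.0]]
contact_force: [-0.4, -0.4, -0.1]
finger_gap: 1.0
[[ 0.3931  0.9195 -0.0001]
 [ 0.9195 -0.3931  0.0001]
 [ 0.0001 -0.0001 -1.    ]] [-87.7728  40.5151  26.7591  81.7722 -19.3039  62.2669 -80.6929]
[-0.4609  0.7027  0.0712]
```

```bash
python3 -m inch '[[-0.027,0.041,0,0,0,0,1],[-0.027,0.041,0,0,0,0,1],[-0.027,0.041,0,0,0,0,1],[-0.027,0.041,0,0,0,0,1],[-0.027,0.041,0,0,0,0,1],[-0.027,0.041,0,0,0,0,1],[-0.027,0.041,0,0,0,0,1],[-0.027,0.041,0,0,0,0,1],[-0.027,0.041,0,0,0,0,1]]'; python3 -m inch '[[-0.027,0.041,0,0,0,0,1],[-0.027,0.041,0,0,0,0,1],[-0.027,0.041,0,0,0,0,1],[-0.027,0.041,0,0,0,0,1],[-0.027,0.041,0,0,0,0,1],[-0.027,0.041,0,0,0,0,1],[-0.027,0.041,0,0,0,0,1],[-0.027,0.041,0,0,0,0,1],[0,0,0,0,0,0,1],[0,0,0,0,0,0,1]]';  python3 -c "
from m import *
o=ctrl.get_obs();R=o['eef_rot'];print(R,o['joints'])
print(R.T@(np.array([.645,-.154,.088])-o['eef_pos']))"
```

```text
time: 2.65
eef_pos: [0.427, 0.1773, 0.2715]
eef_rot: [[0.387, 0.922, 0.0], [0.922, -0.387, 0.0], [0.0, 0.0, -1.0]]
contact_force: [1.2, 0.8, 0.4]
finger_gap: 1.003
time: 3.65
eef_pos: [0.6447, -0.148, 0.2706]
eef_rot: [[0.389, 0.921, -0.001], [0.921, -0.389, 0.0], [-0.0, -0.001, -1.0]]
contact_force: [0.0, 0.8, 0.4]
finger_gap: 1.001
[[ 0.3888  0.9213 -0.0009]
 [ 0.9213 -0.3888  0.0001]
 [-0.0002 -0.0009 -1.    ]] [  2.8821  48.7541  19.7182  60.02   -15.3274  73.5728  -2.2571]
[-0.0054  0.0028  0.1826]
```

Run:
```python
from m import *
f=ctrl.grab_frame("wrist"); save(f,"w1.png"); print(f["position"],f["attitude"])
Z=dict(cap_grip=.107,handle_grip=.1,pointer=.039,mark=.04,pump=0)
for q in Z:
  for r in ctrl.mark_of("wrist",q)[:2]: print(q,r["conf"],np.array(r["xy"]),at_z(f,r["xy"],Z[q]),at_depth(f,r["xy"]))
```

```text
[ 0.6755 -0.0714  0.4129] [[ 0.9213  0.3678  0.1266]
 [-0.389   0.873   0.2944]
 [-0.0023 -0.3205  0.9473]]
cap_grip 0.81 [331.8 224.3] [ 0.6465 -0.1533  0.107 ] [ 0.6473 -0.1508  0.1162]
handle_grip 0.77 [205.2 240.6] [ 0.5289 -0.1233  0.1   ] [ 0.5406 -0.1192  0.125 ]
pointer 0.94 [229.3 258.3] [ 0.5154 -0.1632  0.039 ] [ 0.503  -0.1703  0.0101]
mark 0.46 [206.1 261.1] [ 0.4895 -0.1556  0.04  ] [ 0.5326 -0.1361  0.1265]
pump 0.79 [292.8 206.4] [ 0.6014 -0.1428  0.    ] [ 0.6132 -0.1314  0.0659]
```

View pics/w1.png

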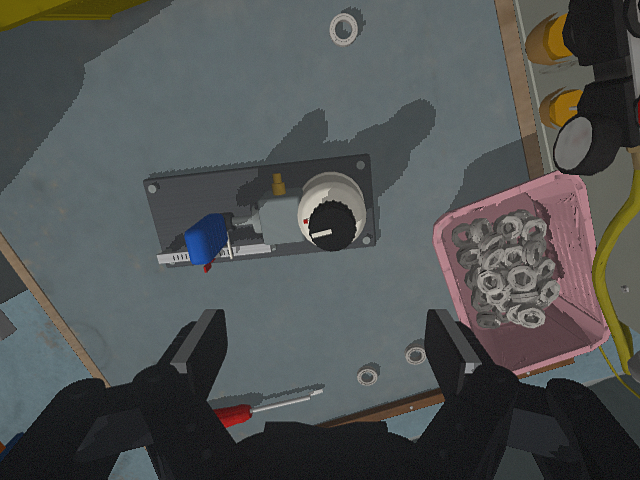

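```bash
python3 -m inch '[[0,0,0.01,0,0,0.149,1],[0,0,0.01,0,0,0.149,1],[0,0,0.01,0,0,0.149,1],[0,0,0.01,0,0,0.149,1],[0,0,0.01,0,0,0.149,1],[0,0,0.01,0,0,0.149,1],[0,0,0.01,0,0,0.149,1],[0,0,0.01,0,0,0.149,1],[0,0,0.01,0,0,0.149,1],[0,0,0.01,0,0,0.149,1],[0,0,0,0,0,0.149,1],[0,0,0,0,0,0,1]]'; python3 -c "
from m import *
o=ctrl.get_obs();R=o['eef_rot'];print(R,o['joints'])
print(R.T@(np.array([.6455,-.1535,.088])-o['eef_pos']))"
```

```text
time: 5.15
eef_pos: [0.6448, -0.1466, 0.1712]
eef_rot: [[0.892, -0.451, -0.0], [-0.451, -0.892, -0.0], [-0.0, 0.0, -1.0]]
contact_force: [-0.3, 1.0, 0.5]
finger_gap: 1.0
[[ 0.8923 -0.4514 -0.0004]
 [-0.4514 -0.8923 -0.0002]
 [-0.0003  0.0003 -1.    ]] [ -5.446   58.2346  41.6796  69.5382 -38.3013  65.7498 -79.181 ]
[0.0038 0.0058 0.0832]
```

```bash
python3 -m inch '[[0.004,0.006,0.02,0,0,0,1],[0,0,0.02,0,0,0,1],[0,0,0.02,0,0,0,1],[0,0,0.015,0,0,0,1],[0,0,0.008,0,0,0,1],[0,0,0,0,0,0,1],[0,0,0,0,0,0,0.7]]' 50; python3 -m inch '[[0,0,0,0,0,0,0.6],[0,0,0,0,0,0,0.5],[0,0,0,0,0,0,0.4],[0,0,0,0,0,0,0.3],[0,0,0,0,0,0,0.2],[0,0,0,0,0,0,0.1],[0,0,0,0,0,0,0.1]]' 50;  python3 -c "
from m import *
o=ctrl.get_obs();R=o['eef_rot'];print(o['joints'],o['moment'])
print(R.T@(np.array([.6455,-.1535,.088])-o['eef_pos']))"
```

```text
time: 5.85
eef_pos: [0.646, -0.1545, 0.0891]
eef_rot: [[0.894, -0.449, 0.001], [-0.449, -0.894, -0.0], [0.001, -0.0, -1.0]]
contact_force: [0.5, 0.1, 1.3]
finger_gap: 0.858
time: 6.55
eef_pos: [0.6455, -0.1557, 0.0895]
eef_rot: [[0.893, -0.45, 0.0], [-0.45, -0.893, -0.002], [0.001, 0.002, -1.0]]
contact_force: [-6.8, -4.4, 11.5]
finger_gap: 0.475
[ -4.0629  63.7696  38.6828  73.0101 -41.6968  57.1912 -75.5816] [-0.8729  1.318  -0.0028]
[-0.001  -0.002   0.0015]
```

```bash
python3 -m inch '[[0,0,0,0,0,-0.146,0.1],[0,0,0,0,0,-0.146,0.1],[0,0,0,0,0,-0.146,0.1],[0,0,0,0,0,-0.146,0.1],[0,0,0,0,0,-0.146,0.1],[0,0,0,0,0,-0.146,0.1],[0,0,0,0,0,-0.146,0.1],[0,0,0,0,0,-0.146,0.1],[0,0,0,0,0,-0.146,0.1],[0,0,0,0,0,-0.146,0.1],[0,0,0,0,0,-0.146,0.1],[0,0,0,0,0,-0.146,0.1]]' 60; python3 -m inch '[[0,0,0,0,0,0,0.1],[0,0,0,0,0,0,0.1]]';  python3 -c "
from m import *
o=ctrl.get_obs();R=o['eef_rot'];print(o['joints'],o['moment'],o['contact_force'],np.degrees(np.arctan2(R[1,1],R[0,1])))"
```

```text
time: 7.75
eef_pos: [0.6467, -0.1586, 0.0897]
eef_rot: [[0.277, 0.961, 0.004], [0.961, -0.277, -0.007], [-0.005, 0.006, -1.0]]
contact_force: [6.8, -19.8, -0.2]
finger_gap: 0.475
time: 7.95
eef_pos: [0.6467, -0.1586, 0.0897]
eef_rot: [[0.283, 0.959, 0.004], [0.959, -0.283, -0.006], [-0.005, 0.006, -1.0]]
contact_force: [5.7, -18.4, 2.6]
finger_gap: 0.472
[  5.4104  59.0919  13.3323  72.4993 -14.6255  49.7261   5.4471] [-3.9257 -1.3641  0.0058] [  5.6624 -18.3938   2.5957] -16.41765123381548
```

```bash
python3 -m inch '[[0,0,0,0,0,0,0.3],[0,0,0,0,0,0,0.6],[0,0,0,0,0,0,0.9],[0,0,0,0,0,0,1],[0,0,0,0,0,0,1],[0,0,-0.02,0,0,0,1],[0,0,-0.04,0,0,0,1],[0,0,-0.04,0,0,0,1],[0,0,0,0,0,0,1],[0,0,0,0,0,0,1]]';  python3 - <<'E'
from m import *
o=ctrl.get_obs();R=o['eef_rot'];print(o['joints'],o['contact_force'],R)
print("to handle",R.T@(np.array([.530,-.118,.081])-o['eef_pos']))
f=ctrl.grab_frame("wrist"); save(f,"w2.png"); print(f["position"],f["attitude"])
Z=dict(cap_grip=.107,handle_grip=.1,pointer=.039,mark=.04,pump=0)
for q in Z:
  for r in ctrl.mark_of("wrist",q)[:2]: print(q,r["conf"],np.array(r["xy"]),at_z(f,r["xy"],Z[q]),at_depth(f,r["xy"]))
E
```

```text
time: 8.95
eef_pos: [0.6458, -0.1543, 0.1889]
eef_rot: [[0.281, 0.96, 0.001], [0.96, -0.281, -0.0], [0.0, 0.001, -1.0]]
contact_force: [-0.3, 0.6, -0.8]
finger_gap: 1.002
[  4.795   52.491   14.8591  67.218  -13.3479  61.8391   4.0285] [-0.3286  0.5806 -0.7853] [[ 0.281   0.9597  0.0009]
 [ 0.9597 -0.281  -0.0001]
 [ 0.0001  0.0009 -1.    ]]
to handle [ 0.0023 -0.1215  0.1078]
[ 0.6675 -0.0745  0.3312] [[ 0.9597  0.2662  0.0904]
 [-0.2812  0.9093  0.3069]
 [-0.0005 -0.3199  0.9474]]
cap_grip 0.97 [327.8 252.2] [ 0.6455 -0.1549  0.107 ] [ 0.6465 -0.1515  0.1165]
handle_grip 0.83 [155.1 248.4] [ 0.5285 -0.1204  0.1   ] [ 0.5426 -0.1157  0.1234]
pointer 0.71 [196.8 270.2] [ 0.5193 -0.1625  0.039 ] [ 0.52   -0.1621  0.0403]
mark 0.65 [163.8 274.7] [ 0.4891 -0.1579  0.04  ] [ 0.5371 -0.1355  0.1184]
pump 0.79 [280.7 215.1] [ 0.6016 -0.1431  0.    ] [ 0.6147 -0.1294  0.0661]
```

View pics/w2.png

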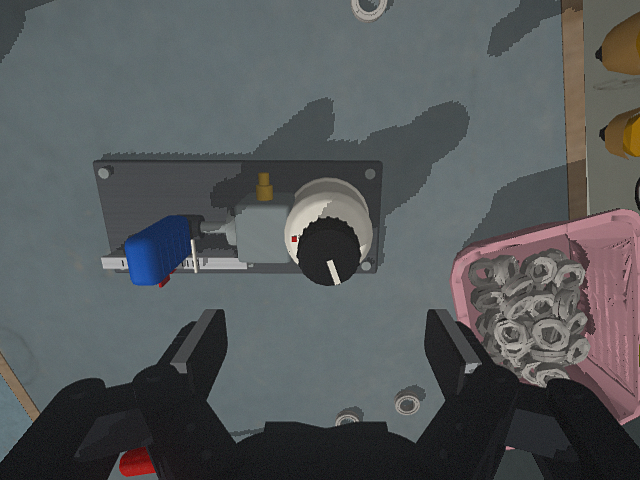

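Run:
```python
import cv2,numpy as np
np.set_printoptions(precision=4,suppress=True)
K=None
from rig import ctrl
f=ctrl.grab_frame("wrist"); K=f["K"]
A=[("w1.png",[ .6755,-.0714,.4129],[[.9213,.3678,.1266],[-.389,.873,.2944],[-.0023,-.3205,.9473]],(332,224)),
("w2.png",[.6675,-.0745,.3312],[[.9597,.2662,.0904],[-.2812,.9093,.3069],[-.0005,-.3199,.9474]],(330,250))]
def w(p,R,c,z):
    d=np.linalg.inv(K)@[c[0],c[1],1.]; d=np.array(R)@[d[0],-d[1],-d[2]]; p=np.array(p); return (p+d*(z-p[2])/d[2])[:2]
for n,p,R,c in A:
    im=cv2.imread("pics/"+n); h=cv2.cvtColor(im,cv2.COLOR_BGR2HSV)
    ci=np.array([c[0],c[1]])
    C,r=np.meshgrid(np.arange(640),np.arange(480))
    W=np.array([[w(p,R,(x,y),.117) for x in range(290,380)] for y in range(190,310)])
    ax=np.array([.6455,-.1538]); D=np.hypot(*(W-ax).transpose(2,0,1))
    sub=im[190:310,290:380]; m=(sub.min(-1)>150)&(D<.0185)
    q=W[m]; mu=q.mean(0); u=np.linalg.svd(q-mu)[2][0]; u*=np.sign(u@(mu-ax))
    # cap centre from dark pixels
    a=lambda v:np.degrees(np.arctan2(v[1],v[0]))
    hh=h; red=((hh[...,0]<8)|(hh[...,0]>172))&(hh[...,1]>120); rs=[w(p,R,(x,y),.075) for y,x in zip(*np.nonzero(red)) if 280<x<320 and 200<y<260]
    dot=np.mean(rs,0); dk=(sub.max(-1)<60)&(D<.03); 
    print(n,m.sum(),"line PCA",a(u),"from axis",a(mu-ax),"dot",dot,a(dot-ax),"cap angle rad",np.radians(a(u)-a(dot-ax))%6.283, "dark mean",W[dk].mean(0))
```

```text
w1.png 75 line PCA 171.8496015370488 from axis -175.95448847856147 dot [ 0.6203 -0.1484] 167.91447513592155 cap angle rad 0.06868091218182584 dark mean [ 0.6476 -0.152 ]
w2.png 113 line PCA -87.15983806136184 from axis -87.08324947676604 dot [ 0.6203 -0.1486] 168.2774608998565 cap angle rad 1.8247781007256485 dark mean [ 0.6472 -0.1504]
```

```bash
python3 -m inch '[[0.002,-0.04,0,0,0,0,1],[0,-0.04,0,0,0,0.013,1],[0,-0.04,0,0,0,0,1],[0,0,0.03,0,0,0,1],[0,0,0.03,0,0,0,1],[0,0,0.03,0,0,0,1],[0,0,0.016,0,0,0,1],[0,0,0,0,0,0,1],[0,0,0,0,0,0,1]]' 50;  python3 - <<'E'
from m import *
o=ctrl.get_obs();R=o['eef_rot'];print(o['joints'],o['contact_force'],np.degrees(np.arctan2(R[1,1],R[0,1])))
print("to handle",R.T@(np.array([.530,-.119,.081])-o['eef_pos']))
E
```

```text
time: 10.2
eef_pos: [0.5314, -0.1184, 0.0827]
eef_rot: [[0.294, 0.956, 0.0], [0.956, -0.294, -0.0], [-0.0, 0.0, -1.0]]
contact_force: [-0.4, -0.8, 1.1]
finger_gap: 1.004
[  3.6611  51.122   10.6309 100.4607 -16.6924  29.9543   7.8655] [-0.3682 -0.752   1.0765] -17.07854816953466
to handle [-0.001  -0.0011  0.0017]
```

```bash
python3 -m inch '[[0,-0.001,0,0,0,0,0.7],[0,0,0,0,0,0,0.5],[0,0,0,0,0,0,0.35],[0,0,0,0,0,0,0.2],[0,0,0,0,0,0,0.1],[0,0,0,0,0,0,0.05],[0,0,0,0,0,0,0.05],[0,0,0,0,0,0,0.05],[0,0,0,0,0,0,0.05]]' 60;  python3 - <<'E'
from m import *
o=ctrl.get_obs();R=o['eef_rot'];print(o['joints'],o['contact_force'],np.degrees(np.arctan2(R[1,1],R[0,1])))
print("to handle",R.T@(np.array([.530,-.119,.081])-o['eef_pos']))
E
```

```text
time: 11.1
eef_pos: [0.5314, -0.1183, 0.0829]
eef_rot: [[0.293, 0.956, 0.003], [0.956, -0.293, -0.001], [-0.0, 0.003, -1.0]]
contact_force: [5.0, -2.8, 4.1]
finger_gap: 0.226
[  3.6599  51.0616  10.585  100.6235 -16.7166  29.684    7.9088] [ 4.9747 -2.8206  4.1491] -17.04957397910968
to handle [-0.0011 -0.0012  0.0019]
```

Gripped (gap 19 mm ≈ 20 mm grip). Pull about 27 mm in small rows, then look.

```bash
python3 -m inch '[[0,-0.004,0,0,0,0,0.05],[0,-0.005,0,0,0,0,0.05],[0,-0.005,0,0,0,0,0.05],[0,-0.005,0,0,0,0,0.05],[0,-0.005,0,0,0,0,0.05],[0,-0.003,0,0,0,0,0.05],[0,0,0,0,0,0,0.05],[0,0,0,0,0,0,0.05],[0,0,0,0,0,0,0.05]]' 80;  python3 - <<'E'
from m import *
o=ctrl.get_obs();R=o['eef_rot'];print(o['contact_force'],np.degrees(np.arctan2(R[1,1],R[0,1])))
X=np.array([.9555,-.295,0])
print("pulled",X@(o['eef_pos']-np.array([.5314,-.1183,.0829])))
for c in("wrist","top"):
  f=ctrl.grab_frame(c); save(f,c+"3.png"); P={}
  for q,z in dict(pointer=.039,mark=.039,handle_grip=.1).items():
    for r in ctrl.mark_of(c,q)[:1]: P[q]=at_z(f,r["xy"],z); print(c,q,r["conf"],np.array(r["xy"]),P[q])
  if len(P)>=2 and "mark" in P and "pointer" in P: print("mark-pointer along x",X@(P["mark"]-P["pointer"]))
import cv2
a=cv2.imread("pics/wrist3.png"); t=cv2.imread("pics/top3.png")[225:285,335:415]
cv2.imwrite("pics/v4.png",np.vstack([a[150:350,120:520][:, :],cv2.resize(t[:50],(400,250),interpolation=cv2.INTER_CUBIC)]))
E
```

```text
time: 12.0
eef_pos: [0.5061, -0.1108, 0.0829]
eef_rot: [[0.293, 0.956, 0.004], [0.956, -0.293, -0.002], [-0.0, 0.004, -1.0]]
contact_force: [8.2, -4.8, 3.0]
finger_gap: 0.224
[ 8.2154 -4.786   2.9833] -17.055685155145433
pulled -0.02640470591442562
wrist handle_grip 0.8 [323.2 340.4] [ 0.5025 -0.1133  0.1   ]
```

View pics/v4.png

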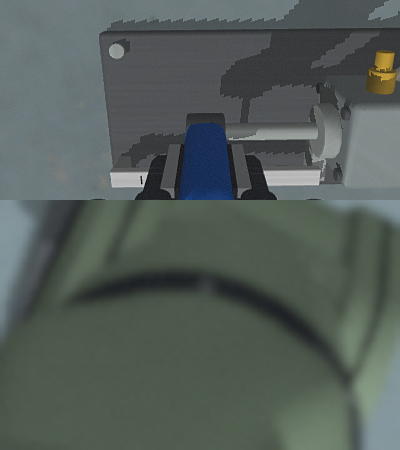

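Run:
```python
from m import *
X=np.array([.9555,-.295,0])
f=ctrl.grab_frame("scene"); P={}
for q,z in dict(pointer=.039,mark=.039,handle_grip=.1).items():
    for r in ctrl.mark_of("scene",q)[:1]: P[q]=at_z(f,r["xy"],z); print(q,r["conf"],np.array(r["xy"]),P[q])
# expected pixel of the mark
R=np.array(f["attitude"]); d=R.T@(np.array([.49,-.152,.04])-f["position"]); uv=f["K"]@[d[0],-d[1],-d[2]]; u=uv[:2]/uv[2]; print(u)
save(f,"s4.png",(int(u[0])-60,int(u[1])-45,int(u[0])+60,int(u[1])+45),5)
# what the wrist picture w2/w1 and top0 say of mark and pointer by colour: saved views for inspection
a=cv2.imread("pics/w1.png")[215:280,150:260]; b=cv2.imread("pics/top0.png")[232:272,350:400]
t=cv2.imread("pics/s4.png")
cv2.imwrite("pics/v5.png",np.hstack([cv2.resize(t,(300,225)),cv2.resize(a,(380,225),interpolation=cv2.INTER_CUBIC)]))
```

```text
pointer 0.52 [382.  255.4] [ 0.5014 -0.1621  0.039 ]
mark 0.57 [380.9 255.5] [ 0.5023 -0.1587  0.039 ]
handle_grip 0.57 [366.9 242.5] [ 0.5067 -0.1079  0.1   ]
[380.9236 257.9567]
```

View pics/v5.png

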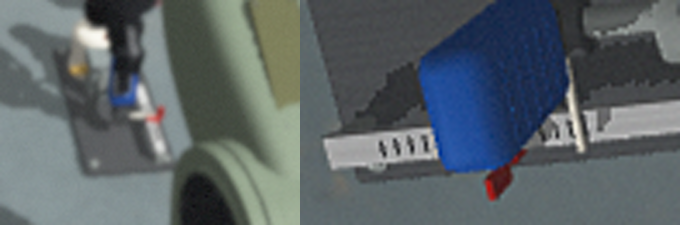

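Run:
```python
from m import *
f=ctrl.grab_frame("scene"); g=ctrl.grab_frame("scene")
im=f["image"].astype(int); h=cv2.cvtColor(f["image"],cv2.COLOR_RGB2HSV)
R=np.array(f["attitude"]);K=f["K"]
def pr(p):
    d=R.T@(np.array(p)-f["position"]); uv=K@np.array([d[0],-d[1],-d[2]]); return uv[:2]/uv[2]
red=((h[...,0]<8)|(h[...,0]>172))&(h[...,1]>110); 
for y,x in zip(*np.nonzero(red)):
    if 365<x<400 and 240<y<275: print((x,y),im[y,x],at_depth(f,(x,y)))
print("px per 10 mm along pump x",pr([.4995,-.155,.039])-pr([.49,-.152,.039]),"y",pr([.493,-.1425,.039])-pr([.49,-.152,.039]),"z",pr([.49,-.152,.049])-pr([.49,-.152,.039]))
save(f,"v6.png",(355,235,405,272),15)
for c in("pointer","mark"):
    for r in ctrl.trace("scene",c)[:2]: print(c,r["conf"],r["mask"].sum(),pix(r["mask"]).mean(0) if r["mask"].any() else 0,r["xy"])
```

```text
(np.int64(384), np.int64(255)) [160  87  85] [ 0.4924 -0.1636  0.0464]
(np.int64(383), np.int64(256)) [145  76  74] [ 0.4925 -0.1604  0.0434]
(np.int64(384), np.int64(256)) [153  66  63] [ 0.4906 -0.1628  0.044 ]
(np.int64(383), np.int64(257)) [155  74  71] [ 0.4911 -0.1599  0.0406]
(np.int64(384), np.int64(257)) [152  66  65] [ 0.489  -0.1622  0.0414]
(np.int64(382), np.int64(258)) [187 105  99] [ 0.4914 -0.1567  0.0375]
(np.int64(383), np.int64(258)) [171  70  67] [ 0.4892 -0.159   0.0384]
(np.int64(384), np.int64(258)) [159  79  78] [ 0.4879 -0.1618  0.0384]
(np.int64(381), np.int64(259)) [205 113 108] [ 0.4875 -0.1511  0.0379]
(np.int64(382), np.int64(259)) [195  91  88] [ 0.4863 -0.1539  0.038 ]
(np.int64(383), np.int64(259)) [178  79  77] [ 0.4878 -0.1584  0.0356]
px per 10 mm along pump x [-0.6187 -1.9312] y [-3.1713  0.1852] z [ 0.2346 -2.591 ]
mark 0.32 1835 [363.0142 254.4403] [359.5, 254.7]
```

View pics/v6.png

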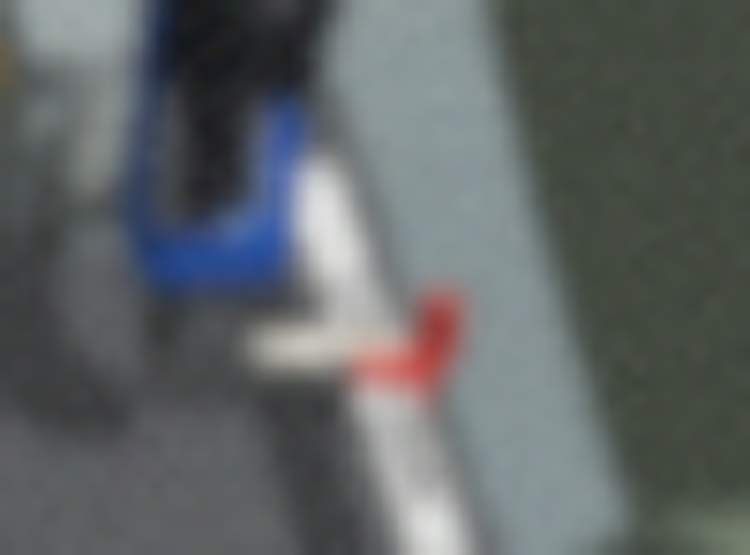

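Run:
```python
from m import *
X=np.array([.9555,-.295,0]);Y=np.array([.295,.9555,0])
fs=[ctrl.grab_frame("scene") for _ in range(8)]
f=dict(fs[0]); z=np.stack([g["z_map"] for g in fs]); f["z_map"]=np.median(z,0); print("depth noise",z[:,250:262,372:386].std(0).mean())
im=np.mean([g["image"] for g in fs],0)
o=ctrl.get_obs()["eef_pos"]; print("tcp",X@o,Y@o)
for r in range(254,261):
    for c in range(371,387):
        p,d=ray(f,(c,r)); q=p+d*f["z_map"][r,c]
        print("%3d,%3d,%3d|%5.1f %5.1f %4.1f"%(*im[r,c],1e3*(X@q-X@o),1e3*(Y@q-Y@o),1e3*q[2]),end="  ")
        if c%4==2: print()
    print("--",r)
```

```text
depth noise 0.042419024
tcp 0.5162625994723835 0.043427392902856195
 58, 67, 90| -3.9 -11.7 58.2   61, 67, 87| 60.7 -30.3  8.8   69, 74, 86| 57.0 -32.7 11.4   86, 89, 95| 57.2 -36.0 11.0  
113,114,115| 57.0 -39.2 10.9  151,152,151| 28.1 -35.3 32.7  179,179,178| 30.3 -39.0 30.7  186,187,186| 29.7 -42.1 31.0  
175,177,176| 30.2 -45.4 30.3  147,150,150| 58.0 -55.8  8.9  123,126,127| 55.9 -58.5 10.2  128,123,124| 68.9 -65.2  0.1  
146,119,120| 71.9 -69.3 -2.4  155,117,118| 68.4 -71.7 -0.1  150,125,126| 70.3 -75.5 -1.7  138,138,140| 69.7 -78.7 -1.5  
-- 254
 68, 71, 76| 56.4 -26.3  8.3   70, 72, 75| 55.1 -29.2  9.1   76, 77, 79| 53.1 -32.0 10.4   90, 92, 92| 54.1 -35.5  9.3  
108,110,109| 51.8 -38.2 10.8  143,144,143| 25.6 -34.9 30.6  175,176,175| 24.7 -37.9 31.1  184,184,182| 22.0 -40.4 32.9  
179,180,178| 21.7 -43.6 32.8  159,160,159| 50.8 -54.2 10.4  132,131,131| 56.8 -59.1  5.5  129,112,111| 64.9 -64.5 -0.9  
147, 91, 91|  0.1 -50.7 48.4  158, 85, 84| -3.2 -53.0 50.7  154,107,106| -2.7 -56.3 50.1  142,134,135| 63.5 -77.3 -0.8  
-- 255
 87, 88, 88| 49.2 -24.8  9.9  104,104,101| 46.8 -2
[... 1704 characters left out ...]
22| -2.0 -41.8 35.2  206,114,110|  0.3 -45.6 33.1  196, 91, 87| -1.9 -48.2 34.6  
176, 77, 75| -2.1 -51.3 34.6  155, 96, 96| -0.6 -54.9 33.2  141,124,126| 41.1 -69.2  0.6  135,142,143| 40.3 -72.3  0.9  
-- 259
 74, 74, 75|-11.5 -11.3 40.9   78, 78, 78| 28.5 -24.1  9.6   80, 82, 80| 28.3 -27.3  9.5   83, 84, 83| 29.5 -30.8  8.3  
 86, 87, 86| 28.5 -33.8  8.8   91, 91, 90| 26.8 -36.6  9.9  105, 96, 95| 28.2 -40.2  8.5  145,118,116|  0.6 -36.4 29.7  
187,142,140| -3.2 -38.6 32.5  199,143,140| -4.0 -41.6 32.9  198,132,130| -5.0 -44.5 33.4  191,115,114| -6.2 -47.3 34.1  
168, 98, 97| -7.1 -50.3 34.5  142,109,110| 36.4 -65.0  0.4  133,133,134| 40.1 -69.3 -2.7  133,144,147| 36.0 -71.5  0.2  
-- 260
```

```bash
python3 -m inch '[[0,-0.0012,0,0,0,0,0.05],[0,0,0,0,0,0,0.05],[0,0,0,0,0,0,0.05]]'
python3 - <<'E'
from m import *
X=np.array([.9555,-.295,0]);Y=np.array([.295,.9555,0])
fs=[ctrl.grab_frame("scene") for _ in range(30)]
o=ctrl.get_obs(); t=o["eef_pos"]; print("pulled",1e3*(X@(t-np.array([.5314,-.1183,.0829]))),o["contact_force"],o["finger_gap"],o["time"])
im=np.mean([g["image"] for g in fs],0); cv2.imwrite("pics/avg.png",im[235:272,355:405][:,:,::-1])
cc,rr=np.meshgrid(np.arange(368,390),np.arange(252,264))
f=fs[0]; Q=[]
for g in fs:
    A=[[ (lambda pd: pd[0]+pd[1]*g["z_map"][r,c])(ray(g,(c,r))) for c in range(368,390)] for r in range(252,264)]; Q.append(A)
Q=np.median(np.array(Q),0); x=1e3*(Q@X-X@t); y=1e3*(Q@Y-Y@t); z=1e3*Q[...,2]
s=(abs(x)<12)&(z>30)
for n,m in(("pointer",s&(y<-15)&(y>-34)&(z>35.5)&(z<45)),("fin",s&(y<-49)&(z>36)),("strip",s&(y<-35)&(y>-49))):
    print(n,m.sum()); print(np.c_[cc[m],rr[m],x[m],y[m],z[m]].round(1))
E
```

```text
time: 13.5
eef_pos: [0.505, -0.1104, 0.0829]
eef_rot: [[0.293, 0.956, 0.004], [0.956, -0.293, -0.002], [-0.0, 0.004, -1.0]]
contact_force: [8.7, -4.4, 2.9]
finger_gap: 0.224
pulled -27.60088880909456 [ 8.4479 -4.0926  2.3844] 0.22515044948793883 15.0
pointer 11
[[372.  258.   -0.6 -16.3  40.9]
 [373.  258.   -0.4 -19.5  40.5]
 [374.  258.    1.8 -23.2  38.6]
 [375.  258.   -0.2 -25.8  39.9]
 [376.  258.   -0.8 -28.8  40.1]
 [377.  258.   -0.6 -32.1  39.7]
 [372.  259.   -1.5 -16.3  37.7]
 [373.  259.   -2.2 -19.3  38. ]
 [374.  259.   -1.2 -22.7  37. ]
 [375.  259.   -0.5 -26.   36.2]
 [376.  259.   -1.4 -29.   36.6]]
fin 12
[[383.  255.    0.6 -50.5  49. ]
 [384.  255.   -0.4 -53.4  49.5]
 [385.  255.   -2.1 -56.1  50.5]
 [383.  256.   -1.8 -50.2  46.9]
 [384.  256.   -1.3 -53.5  46.3]
 [385.  256.   -1.2 -56.6  46. ]
 [383.  257.   -2.9 -50.1  43.9]
 [384.  257.   -1.4 -53.7  42.5]
 [385.  257.    0.3 -57.3  41. ]
 [383.  258.   -0.1 -51.2  37.9]
 [384.  258.   -0.4 -54.3  37.8]
 [385.  258.   -1.2 -57.2  38.2]]
strip 21
[[379.  258.   -2.5 -37.9  40.7]
 [380.  258.   -0.4 -41.6  38.8]
 [381.  258.   -1.8 -44.4  39.7]
 [378.  259.    1.6 -36.   33.9]
 [379.  259.    2.1 -39.3  33.2]
 [380.  259.    0.  -42.   34.6]
 [381.  259.    0.4 -45.3  34.1]
 [382.  259.   -0.5 -48.2  34.5]
 [378.  260.    0.  -35.9  31.2]
 [379.  260.   -5.2 -37.8  34.9]
 [380.  260.   -5.7 -40.8  35.1]
 [381.  260.   -4.4 -44.3  33.9]
 [382.  260.   -4.3 -47.5  33.6]
 [379.  261.   -5.8 -37.9  31.6]
 [380.  261.   -5.8 -41.   31.3]
 [381.  261.   -6.8 -44.   31.8]
 [382.  261.   -7.  -47.1  31.7]
 [379.  262.  -10.7 -36.9  31.5]
 [380.  262.  -11.9 -39.8  32.1]
 [381.  262.  -10.5 -43.3  30.8]
 [382.  262.  -11.  -46.3  31. ]][ WARN:0@41.939] global loadsave.cpp:1063 imwrite_ Unsupported depth image for selected encoder is fallbacked to CV_8U.
```

```bash
python3 -m inch '[[0,-0.0004,0,0,0,0,0.05],[0,0,0,0,0,0,0.05],[0,0,0,0,0,0,0.05],[0,0,0,0,0,0,0.05],[0,0,0,0,0,0,0.05]]'
python3 - <<'E'
from m import *
fs=[ctrl.grab_frame("scene")["image"] for _ in range(8)]
im=np.mean(fs,0).astype(np.uint8)[225:275,345:405][:,:,::-1]
cv2.imwrite("pics/v8.png",cv2.resize(im,None,fx=12,fy=12,interpolation=cv2.INTER_CUBIC)); print(ctrl.get_obs()["eef_pos"])
E
```

```text
time: 15.5
eef_pos: [0.5046, -0.1104, 0.0829]
eef_rot: [[0.293, 0.956, 0.004], [0.956, -0.293, -0.002], [-0.0, 0.004, -1.0]]
contact_force: [8.8, -4.1, 3.3]
finger_gap: 0.223
[ 0.5047 -0.1104  0.0829]
```

View pics/v8.png

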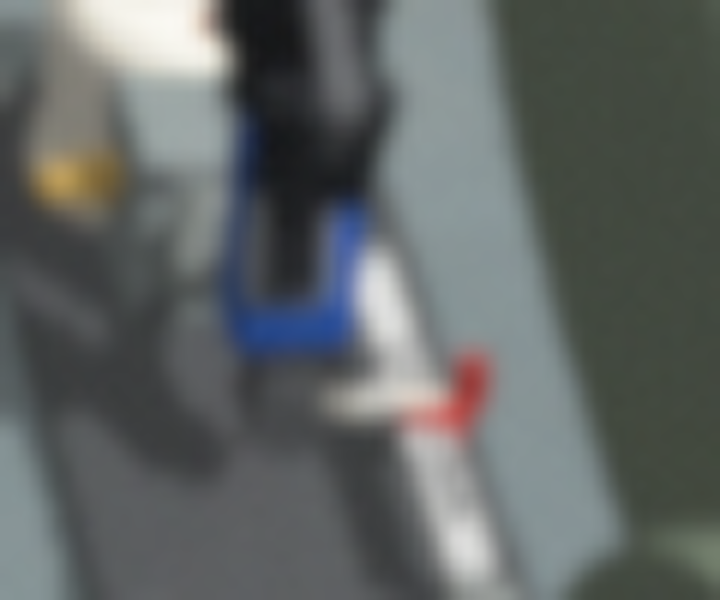

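The white pointer now runs to the red fin: its tip is at about (440, 397), the red strip at (430, 412) and the fin at (470, 390). The small remaining row offset matches the height difference between the pointer and the strip. The gripper still holds the handle.

```bash
python3 -c "
from rig import ctrl
print(ctrl.sign_off())"
```

```text
the job is handed in; nothing more can be done
None
```

I unscrewed the cap, pulled the handle out to the red mark, and handed the job in at about 16 s with the gripper still holding the handle.

- **Cap:** It turned about 100° anticlockwise. By its white line it now stands at about 1.8–1.9 rad, depending on the reference used. The handle had not been touched at that point and was at home.
- **Handle:** I gripped it front and back, with the spring pulling about 10 N, and drew it straight out about 28 mm.
- **Alignment:** Scene-camera depth, averaged over 30 frames, put the pointer and the mark's fin within about 0.5 mm just before a last 0.4 mm nudge. The final picture shows them level.
- **Disagreement:** Estimates of the pull needed, from the first pictures and the networks, ran from about 26 to 31 mm. With the handle held, the arm hid the pointer and mark from the top camera, and the gripper hid them from the wrist camera. I relied on the scene camera, so the alignment is good to about 1 mm.
- **Other things on the bench:** I saw no contact with them, but I did not check each one again at the end.

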